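Set the egg tray stock tags

ROBOT

A 6-joint arm with a two-finger parallel gripper is mounted at the origin on the work surface. World frame = base frame: x ahead of the robot, y to its left, z up, the work surface at z = 0. Lengths are in m, angles in rad, forces in N, time in s.
With the tool pointing down it reaches from about 0.35 to 0.875 m from the base axis. Payload 4.2 kg.
Tool frame: the origin (TCP) lies midway between the tips of the shut fingers; the grasp point (between the pads) lies 19 mm behind it; z points along the fingers, y is the direction in which the jaws open and shut (so a half turn about z gives the same grasp; the last joint's range is limited). The gripper opens to 85 mm and grips with 20 to 120 N. Pads are 22 mm wide; open, the fingers measure 114 mm over their backs; the gripper's body (76 mm by 85 mm) begins 54 mm behind the grasp point. The pads swing forward as they close: fully open they stand 13 mm farther back than shut.
Start: joints at [-1.015, 0.385, 0.008, 0, -1.194, -0.259], TCP at [0.183, -0.598, 0.231] pointing down, gripper open.
Joint ranges: [-3.14, 3.14], [-1.21, 2.06], [-1.07, 1.41], [-3.16, 2.05], [-2.99, -0.16], [-3.1, 3.1]. Speed limits (rad/s): [2.79, 2.79, 3.14, 3.14, 3.14, 3.14].

INTERFACE

Orientations are given as a rotation vector (axis times angle).
In Python, from bench import r gives the robot as it stands. The module is installed in compiled form; this text tells all that it offers. Calls block until the motion is done:
- r.move_to(position, orientation): joint-space move of the TCP to a pose.
- r.line_to(position, v=0.15, rotation=None, max_force=None): straight line of the TCP; rotation=None keeps the orientation; v is the mean speed in m/s. With max_force (N) it stops when the force on the tool has changed by that much, and returns True; else False.
- r.move_j(angles): joint-space move.
- r.command_gripper(opening, f_grip=None): finger opening in m; f_grip is the grip in N (None keeps the last); returns when the fingers have stopped.
- r.dwell(seconds).
- r.inverse_kinematics(position, orientation): joint angles nearest the present ones, or None.
- r.get_image(name): name is "side" or "top"; returns a dict with "frame" (384x512x3 uint8, blue, green, red), "mtx" (3x3 intrinsics, pixels), "k1" (the pictures are not rectified: a ray, as slopes to the right and down, at radius r is drawn at 1 + k1 r^2 times it, then the intrinsics apply), "R" (3x3) and "t" (3): a world point X has camera coordinates R X + t. Camera axes: x right, y down, z forward; pixel columns grow to the right and rows downward; lengths in m; the calibration is good to about 2 mm. A picture is of the moment at which its call begins. There is no depth.
A pose or a line that the arm cannot do raises r.IKError and nothing moves.
- r.job_done(): hands the job in, once; it reports no verdict.
Trained networks look in a picture, given as the dict that the camera call returned (one of the last four; its "shot" number tells which), for a name from the list of things; names that differ only in an ending like _2 or _b are one class to them, and where a whole thing is asked for, a point or a joint stands for the part that bears it (a point fixed in the world has none). Each returns a list of dicts, best first, with "score" (0 to 1); they miss things now and then, are a little off and sometimes report something else, mostly with a low value. They report only what shows in the picture. A call takes as long as a camera call. They do not tell look-alikes from the thing itself.
- r.find_in(picture, query): "box" ([left, top, right, bottom] in pixels, round what is visible of it).
- r.cut_out(picture, query): "region" (384x512 bool, what is visible of it) and "box" ([left, top, right, bottom] in pixels, round what is visible of it).
Readings, each from a call of its own:
- r.current_time_s(): time.
- r.current_q(): joint angles.
- r.current_qd(): joint speeds.
- r.current_tau(): joint torques, N m.
- r.current_eef_pos(): TCP position.
- r.current_eef_rot(): TCP orientation.
- r.current_contact_force(): force on the tool from outside, world axes, zero at the start.
- r.current_torque(): the same for the moment, N m.
- r.current_width(): finger opening in m.
Only numpy, scipy, OpenCV 4.12 (cv2) and the standard library are available. Lean on these libraries where they do the work, as an engineer would, in place of code of your own. Each camera call takes 0.05 s, during which the arm holds its last target. There are 200 camera calls.

TASK

Each egg tray has a hinged white tag standing in front of it. Push tags over gently with a fingertip so that only a full egg tray (an egg in every cell) has its tag showing the face with the round disc, and the tags of the other trays show the face with the bar. Leave the egg trays and everything else on the worktop where they are.

Things in the scene. Friction and masses are not known exactly. Their poses are not given: they have to be found in the camera images.
- board: the tag board: a light wooden strip on the worktop, 75 x 440 x 8 mm, fixed. Origin: centre of its underside, on the worktop. Its own x axis points from the robot's side to the egg trays, its y axis along the row of tags. Four stands stand on it in a row, 108 mm apart, at y = -162, -54, 54 and 162 mm
- stand_a: aluminium stand of one tag, fixed on the board, base 60 x 76 x 6 mm with two cheeks (14 mm deep, 6 mm wide, 38 mm high, at y = +-33 mm) that hold the hinge pin. Origin: centre of its underside, 8 mm above the worktop. Same axes as the board. The hinge pin runs along y, 32 mm above this origin (40 mm above the worktop). Which stand is in which place varies
- tag_a (a joint): hinge of the white tag on stand_a, rad; 0 is upright, positive leans away from the robot side (board +x, towards the trays), negative leans towards the robot side (board -x). Stops at -0.95 and +0.95. The tag swings freely: past upright it falls by its own weight to the other stop and stays there. At +0.95 its face with the raised black round disc is turned up (tag reads FULL); at -0.95 its other face, with the raised black straight bar, is turned up (tag reads NOT FULL)
- tag_a_edge (a point): middle of that tag's free edge, 62 mm from the hinge pin. Tag: smooth slippery plate (friction 0.25), 50 mm wide, 4 mm thick, 50 g. At a stop it slants up 35 degrees from level: edge 50 mm to the side of the pin, 76 mm above the worktop, open below and beyond; upright: 102 mm high. Pushed at the edge by the side of an upright finger whose tip is lower than the edge, it swings up and over with under 2 N
- stand_b: aluminium stand of one tag, fixed on the board, base 60 x 76 x 6 mm with two cheeks (14 mm deep, 6 mm wide, 38 mm high, at y = +-33 mm) that hold the hinge pin. Origin: centre of its underside, 8 mm above the worktop. Same axes as the board. The hinge pin runs along y, 32 mm above this origin (40 mm above the worktop). Which stand is in which place varies
- tag_b (a joint): hinge of the white tag on stand_b, rad; 0 is upright, positive leans away from the robot side (board +x, towards the trays), negative leans towards the robot side (board -x). Stops at -0.95 and +0.95. The tag swings freely: past upright it falls by its own weight to the other stop and stays there. At +0.95 its face with the raised black round disc is turned up (tag reads FULL); at -0.95 its other face, with the raised black straight bar, is turned up (tag reads NOT FULL)
- tag_b_edge (a point): middle of that tag's free edge, 62 mm from the hinge pin. Tag: smooth slippery plate (friction 0.25), 50 mm wide, 4 mm thick, 50 g. At a stop it slants up 35 degrees from level: edge 50 mm to the side of the pin, 76 mm above the worktop, open below and beyond; upright: 102 mm high. Pushed at the edge by the side of an upright finger whose tip is lower than the edge, it swings up and over with under 2 N
- stand_c: aluminium stand of one tag, fixed on the board, base 60 x 76 x 6 mm with two cheeks (14 mm deep, 6 mm wide, 38 mm high, at y = +-33 mm) that hold the hinge pin. Origin: centre of its underside, 8 mm above the worktop. Same axes as the board. The hinge pin runs along y, 32 mm above this origin (40 mm above the worktop). Which stand is in which place varies
- tag_c (a joint): hinge of the white tag on stand_c, rad; 0 is upright, positive leans away from the robot side (board +x, towards the trays), negative leans towards the robot side (board -x). Stops at -0.95 and +0.95. The tag swings freely: past upright it falls by its own weight to the other stop and stays there. At +0.95 its face with the raised black round disc is turned up (tag reads FULL); at -0.95 its other face, with the raised black straight bar, is turned up (tag reads NOT FULL)
- tag_c_edge (a point): middle of that tag's free edge, 62 mm from the hinge pin. Tag: smooth slippery plate (friction 0.25), 50 mm wide, 4 mm thick, 50 g. At a stop it slants up 35 degrees from level: edge 50 mm to the side of the pin, 76 mm above the worktop, open below and beyond; upright: 102 mm high. Pushed at the edge by the side of an upright finger whose tip is lower than the edge, it swings up and over with under 2 N
- stand_d: aluminium stand of one tag, fixed on the board, base 60 x 76 x 6 mm with two cheeks (14 mm deep, 6 mm wide, 38 mm high, at y = +-33 mm) that hold the hinge pin. Origin: centre of its underside, 8 mm above the worktop. Same axes as the board. The hinge pin runs along y, 32 mm above this origin (40 mm above the worktop). Which stand is in which place varies
- tag_d (a joint): hinge of the white tag on stand_d, rad; 0 is upright, positive leans away from the robot side (board +x, towards the trays), negative leans towards the robot side (board -x). Stops at -0.95 and +0.95. The tag swings freely: past upright it falls by its own weight to the other stop and stays there. At +0.95 its face with the raised black round disc is turned up (tag reads FULL); at -0.95 its other face, with the raised black straight bar, is turned up (tag reads NOT FULL)
- tag_d_edge (a point): middle of that tag's free edge, 62 mm from the hinge pin. Tag: smooth slippery plate (friction 0.25), 50 mm wide, 4 mm thick, 50 g. At a stop it slants up 35 degrees from level: edge 50 mm to the side of the pin, 76 mm above the worktop, open below and beyond; upright: 102 mm high. Pushed at the edge by the side of an upright finger whose tip is lower than the edge, it swings up and over with under 2 N
- tray_full: loose cardboard egg tray, 100 mm (x) by 100 mm (y), walls 34 mm high, four cells in 2 rows of 2, with four eggs, one in every cell: a FULL tray. Eggs reach 61 mm above the worktop. Origin: centre of its underside. Each tray stands straight behind (board +x) one stand, its centre 165 to 178 mm from that stand's hinge, its near wall 115 to 128 mm; which tray is behind which stand varies
- tray_three: loose cardboard egg tray, 100 mm (x) by 100 mm (y), walls 34 mm high, four cells in 2 rows of 2, with three eggs and one empty cell: NOT full. Eggs reach 61 mm above the worktop. Origin: centre of its underside. Each tray stands straight behind (board +x) one stand, its centre 165 to 178 mm from that stand's hinge, its near wall 115 to 128 mm; which tray is behind which stand varies
- tray_half: loose cardboard egg tray, 100 mm (x) by 100 mm (y), walls 34 mm high, four cells in 2 rows of 2, with two eggs and two empty cells: NOT full. Eggs reach 61 mm above the worktop. Origin: centre of its underside. Each tray stands straight behind (board +x) one stand, its centre 165 to 178 mm from that stand's hinge, its near wall 115 to 128 mm; which tray is behind which stand varies
- tray_low: loose cardboard egg tray, 100 mm (x) by 100 mm (y), walls 34 mm high, four cells in 2 rows of 2, with one egg and three empty cells: NOT full. Eggs reach 61 mm above the worktop. Origin: centre of its underside. Each tray stands straight behind (board +x) one stand, its centre 165 to 178 mm from that stand's hinge, its near wall 115 to 128 mm; which tray is behind which stand varies
- ramekin: loose white ceramic ramekin, 60 mm across, 36 mm high, in front of the board (robot side), 135 to 150 mm from the hinge line; a bystander. Origin: underside, middle
- cutter: loose steel ring pastry cutter, 58 mm across, 30 mm high, in front of the board (robot side), 135 to 150 mm from the hinge line; a bystander. Origin: underside, middle
- timer: loose grey kitchen timer, 56 mm across, 42 mm high, in front of the board (robot side), 135 to 150 mm from the hinge line; a bystander. Origin: underside, middle
- whisk: loose steel whisk lying along its x, about 250 mm long, 60 mm high and wide, beyond one end of the board; a bystander. Origin: underside, middle
- soap: loose white bottle, 60 mm across, 150 mm high, beyond one end of the board; a bystander. Origin: underside, middle
- jar: loose amber jar with a steel cap, 66 mm across, 90 mm high, beyond one end of the board; a bystander. Origin: underside, middle
- spatula: loose spatula lying along its x, beyond one end of the board; a bystander. Origin: underside, middle
Not all that is in view belongs to the job. Leave any red look-alike of the tray_full alone.

How it is judged:
At the end, for the whole second after the job is handed in: The tag in front of the tray with four eggs lies at its far stop, disc face up (joint above 0.85 rad); the tags in front of the other three lie at their near stop, bar face up (joint below -0.85 rad); all tags at rest; trays and bystanders within 25 mm of where they began ((y of stand_a in the frame of tray_full above 0.054 m or y of stand_a in the frame of tray_full below -0.054 m or value of joint tag_a above 0.85 rad) and (y of stand_a in the frame of tray_three above 0.054 m or y of stand_a in the frame of tray_three below -0.054 m or value of joint tag_a below -0.85 rad) and (y of stand_a in the frame of tray_half above 0.054 m or y of stand_a in the frame of tray_half below -0.054 m or value of joint tag_a below -0.85 rad) and (y of stand_a in the frame of tray_low above 0.054 m or y of stand_a in the frame of tray_low below -0.054 m or value of joint tag_a below -0.85 rad) and velocity of joint tag_a between -0.1 and 0.1 rad/s and (y of stand_b in the frame of tray_full above 0.054 m or y of stand_b in the frame of tray_full below -0.054 m or value of joint tag_b above 0.85 rad) and (y of stand_b in the frame of tray_three above 0.054 m or y of stand_b in the frame of tray_three below -0.054 m or value of joint tag_b below -0.85 rad) and (y of stand_b in the frame of tray_half above 0.054 m or y of stand_b in the frame of tray_half below -0.054 m or value of joint tag_b below -0.85 rad) and (y of stand_b in the frame of tray_low above 0.054 m or y of stand_b in the frame of tray_low below -0.054 m or value of joint tag_b below -0.85 rad) and velocity of joint tag_b between -0.1 and 0.1 rad/s and (y of stand_c in the frame of tray_full above 0.054 m or y of stand_c in the frame of tray_full below -0.054 m or value of joint tag_c above 0.85 rad) and (y of stand_c in the frame of tray_three above 0.054 m or y of stand_c in the frame of tray_three below -0.054 m or value of joint tag_c below -0.85 rad) and (y of stand_c in the frame of tray_half above 0.054 m or y of stand_c in the frame of tray_half below -0.054 m or value of joint tag_c below -0.85 rad) and (y of stand_c in the frame of tray_low above 0.054 m or y of stand_c in the frame of tray_low below -0.054 m or value of joint tag_c below -0.85 rad) and velocity of joint tag_c between -0.1 and 0.1 rad/s and (y of stand_d in the frame of tray_full above 0.054 m or y of stand_d in the frame of tray_full below -0.054 m or value of joint tag_d above 0.85 rad) and (y of stand_d in the frame of tray_three above 0.054 m or y of stand_d in the frame of tray_three below -0.054 m or value of joint tag_d below -0.85 rad) and (y of stand_d in the frame of tray_half above 0.054 m or y of stand_d in the frame of tray_half below -0.054 m or value of joint tag_d below -0.85 rad) and (y of stand_d in the frame of tray_low above 0.054 m or y of stand_d in the frame of tray_low below -0.054 m or value of joint tag_d below -0.85 rad) and velocity of joint tag_d between -0.1 and 0.1 rad/s and distance of each of tray_full, tray_three, tray_half, tray_low, ramekin, cutter, timer, whisk, soap, jar, spatula from where it was at the start of the episode below 0.025 m); the robot touches nothing.
It fails at once if an egg tray is moved more than 25 mm, lifted or tipped (distance of any of tray_full, tray_three, tray_half, tray_low from where it was at the start of the episode above 0.025 m or height (world z) of any of tray_full, tray_three, tray_half, tray_low above 0.012 m or angle between any of tray_full, tray_three, tray_half, tray_low's own z axis and vertical above 0.2 rad).
It fails at once if one of the other loose things on the worktop is moved more than 25 mm (distance of any of ramekin, cutter, timer, whisk, soap, jar, spatula from where it was at the start of the episode above 0.025 m).
It fails at once if a tag or its stand is struck or squeezed with more than 30 N (contact force between any of the arm, the fingers and stand_a above 30 N or contact force between any of the arm, the fingers and stand_b above 30 N or contact force between any of the arm, the fingers and stand_c above 30 N or contact force between any of the arm, the fingers and stand_d above 30 N).
It also fails if it takes over 64 s, if anything falls off the work surface, if the arm or the gripper's body presses on something with over 40 N, if the wrist force passes 120 N, or if a joint passes its speed limit or range.

## Working session

There is one attempt and no reset: what is moved stays moved. The work goes in short steps, each a Python script; the robot and the scene stay as the last script left them, time stands still between calls to the robot, and variables do not carry over. Pictures are saved under pics/ and viewed, about 8 in all and at most 12, crops included, and the job is handed in when it is done.

```bash
mkdir -p pics
cat > h.py <<'E'
import numpy as np, cv2
from bench import r
def pix2world(im,u,v,z):
    p=cv2.undistortPoints(np.array([[[u,v]]],float),im["mtx"],np.array([im["k1"],0,0,0.]))[0,0] 
    d=im["R"].T@np.array([p[0],p[1],1]); c=-im["R"].T@im["t"]
    return c+d*(z-c[2])/d[2]
def w2p(im,X):
    rv=cv2.Rodrigues(np.array(im["R"]))[0]
    return cv2.projectPoints(np.array([X],float),rv,np.array(im["t"],float),im["mtx"],np.array([im["k1"],0,0,0.]))[0][0,0]
E
python3 - <<'E'
from h import *
for n in("top","side"):
    im=r.get_image(n); cv2.imwrite(f"pics/{n}0.png",im["frame"])
    print(n,(-im["R"].T@im["t"]).round(3),im["k1"])
    for q in("board","stand_a","tag_a","tray_full","tray_low"):
        print(q,[(np.round(d["box"]).tolist(),round(d["score"],2)) for d in r.find_in(im,q)])
print(r.current_time_s(),r.current_eef_rot())
E
```

```text
top [ 0.447 -0.015  1.09 ] 0.020637045334659005
board [([175.0, 184.0, 319.0, 219.0], 0.83), ([208.0, 129.0, 244.0, 167.0], 0.31)]
stand_a [([287.0, 179.0, 316.0, 208.0], 0.82), ([252.0, 188.0, 274.0, 218.0], 0.76), ([219.0, 183.0, 243.0, 211.0], 0.63)]
tag_a [([177.0, 186.0, 201.0, 204.0], 0.63), ([293.0, 182.0, 314.0, 197.0], 0.63), ([220.0, 184.0, 241.0, 201.0], 0.61), ([253.0, 194.0, 276.0, 217.0], 0.57), ([180.0, 185.0, 206.0, 216.0], 0.35)]
tray_full [([310.0, 237.0, 359.0, 286.0], 0.71), ([279.0, 122.0, 319.0, 159.0], 0.62)]
tray_low [([171.0, 129.0, 206.0, 166.0], 0.92)]
side [0.081 0.779 0.702] -0.0268453678858012
board [([196.0, 183.0, 300.0, 281.0], 0.74), ([188.0, 174.0, 235.0, 208.0], 0.5)]
stand_a [([263.0, 166.0, 292.0, 202.0], 0.9), ([226.0, 201.0, 261.0, 241.0], 0.9), ([203.0, 218.0, 243.0, 273.0], 0.7), ([304.0, 146.0, 324.0, 181.0], 0.29), ([190.0, 176.0, 236.0, 204.0], 0.18)]
tag_a [([197.0, 224.0, 230.0, 253.0], 0.71), ([225.0, 201.0, 250.0, 228.0], 0.58), ([263.0, 170.0, 283.0, 188.0], 0.5)]
tray_full [([207.0, 156.0, 251.0, 189.0], 0.79), ([324.0, 176.0, 365.0, 207.0], 0.67)]
tray_low [([144.0, 207.0, 192.0, 254.0], 0.85)]
0.6 [-4.64424029e-01  3.10702736e+00 -9.45286206e-06]
```

View pics/top0.png

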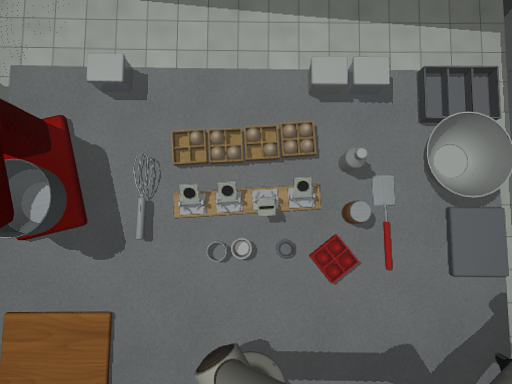

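View pics/side0.png

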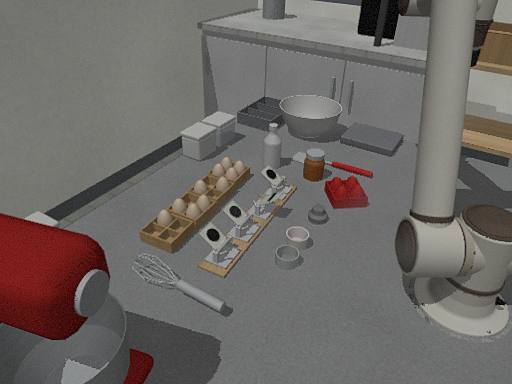

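The top view shows four trays, at about (189,147), (225,145), (262,142) and (298,139). The tags in front are at (190,195), (228,193), (265,205) and (303,188). Three of them lie far with the disc up, and the third lies near with the bar up. Candidates for the full tray are the tray at (298,139), the tray at (225,145) and the red look-alike at (334,259), which is excluded. I'll check the choice in a crop with the projected geometry drawn on it.

Run:
```python
from h import *
im=r.get_image("top"); f=im["frame"]
S=5;c=cv2.resize(f[110:275,165:325],None,fx=S,fy=S,interpolation=cv2.INTER_CUBIC)
cv2.imwrite("pics/crop1.png",cv2.resize(c,None,fx=.72,fy=.72))
# board
for n in("top","side"):
    g=im if n=="top" else r.get_image(n)
    d=r.cut_out(g,"board")[0]
    reg=d["region"].astype(np.uint8); rc=cv2.minAreaRect(cv2.findNonZero(reg)); 
    if n=="top":
        P=np.array([pix2world(g,*p,0.008)[:2] for p in cv2.boxPoints(rc)]); print(P.round(3),P.mean(0),np.linalg.norm(P-np.roll(P,1,0),axis=1))
for q in("tray_full","tray_three","tray_half","tray_low","ramekin","cutter","timer","whisk","jar","soap","tag_a"):
    for d in r.find_in(im,q)[:5]:
        b=d["box"]; z=.07 if q=="tag_a" else .03
        print(q,round(d["score"],2),np.round(b),pix2world(im,(b[0]+b[2])/2,(b[1]+b[3])/2,z)[:2].round(3))
```

```text
[[ 0.554  0.236]
 [ 0.585 -0.203]
 [ 0.51  -0.207]
 [ 0.48   0.229]] [0.53208733 0.01392572] [0.07450783 0.44021534 0.07498087 0.43719577]
tray_full 0.95 [278. 121. 318. 160.] [ 0.712 -0.138]
tray_full 0.84 [311. 234. 359. 287.] [ 0.36  -0.244]
tray_full 0.2 [172. 186. 320. 218.] [0.526 0.014]
tray_three 0.82 [210. 130. 243. 166.] [0.687 0.075]
tray_three 0.42 [293. 179. 311. 198.] [ 0.568 -0.149]
tray_half 0.69 [239. 126. 280. 161.] [ 0.701 -0.024]
tray_low 0.6 [169. 129. 206. 163.] [0.692 0.19 ]
ramekin 0.81 [230. 238. 251. 258.] [0.394 0.029]
ramekin 0.29 [217. 185. 239. 202.] [0.551 0.069]
cutter 0.63 [217. 183. 237. 202.] [0.554 0.072]
timer 0.51 [278. 240. 296. 256.] [ 0.394 -0.106]
whisk 0.95 [135. 155. 152. 242.] [0.534 0.314]
whisk 0.7 [177. 186. 200. 205.] [0.545 0.184]
jar 0.71 [342. 200. 370. 226.] [ 0.497 -0.307]
jar 0.15 [218. 184. 242. 212.] [0.538 0.062]
soap 0.75 [338. 149. 367. 171.] [ 0.654 -0.299]
tag_a 0.79 [177. 185. 199. 201.] [0.547 0.177]
tag_a 0.75 [170. 130. 207. 163.] [0.681 0.18 ]
tag_a 0.7 [252. 197. 276. 217.] [ 0.51  -0.038]
tag_a 0.66 [295. 179. 312. 201.] [ 0.559 -0.149]
tag_a 0.53 [219. 186. 239. 201.] [0.548 0.062]
```

View pics/crop1.png

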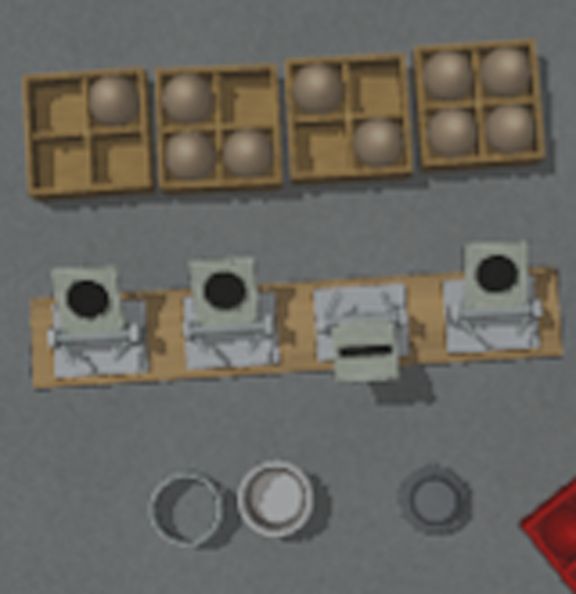

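The crop settles the choice. The rightmost tray holds four eggs, its tag shows the disc and it stays as it is. Tag 3 already shows the bar. Tag 1 (tray with one egg) and tag 2 (tray with three eggs) must be pushed towards the robot. The measured board is 75 x 439 mm, which matches the given size.

Run:
```python
from h import *
from scipy.spatial.transform import Rotation as Ro
C=np.array([.532,.0140]); by=np.array([-.0705,.9975]); bx=np.array([.9975,.0705])
def W(x,y,z): return np.r_[C+bx*x+by*y,z]
best=None
for s in(1,-1):
    X=np.r_[s*bx,0];Z=np.array([0,0,-1.]);rv=Ro.from_matrix(np.c_[X,np.cross(Z,X),Z]).as_rotvec()
    q=r.inverse_kinematics(W(.083,162,.26) if 0 else W(.083,.162,.26),rv)
    print(s,q)
    if q is not None and (best is None or abs(q[5]-r.current_q()[5])<best[0]): best=(abs(q[5]-r.current_q()[5]),rv)
rv=best[1]
r.command_gripper(0.0)
p=r.current_eef_pos(); r.line_to([p[0],p[1],.28])
for y in(.162,.054):
    r.move_to(W(.083,y,.26),rv)
    r.line_to(W(.083,y,.11),v=.15)
    print(r.line_to(W(.083,y,.058),v=.06,max_force=8))
    print("push stop",r.line_to(W(-.002,y,.058),v=.05,max_force=10),r.current_eef_pos().round(3),r.current_contact_force().round(2))
    r.line_to(W(.02,y,.058),v=.08); r.line_to(W(.02,y,.26),v=.2)
r.move_to(W(-.1,-.35,.3),rv)
r.dwell(.5)
for n,(a,b,c,d) in {"top":(110,275,165,325),"side":(130,290,130,340)}.items():
    im=r.get_image(n);cv2.imwrite(f"pics/{n}2.png",cv2.resize(im["frame"][a:b,c:d],None,fx=3.5,fy=3.5,interpolation=cv2.INTER_CUBIC))
print(r.current_time_s())
```

```text
1 [ 5.48544362e-01  3.76383651e-01  6.74210038e-02  8.88178420e-16
 -1.26183368e+00  1.09281133e+00]
-1 [ 5.48544362e-01  3.76383651e-01  6.74210038e-02 -4.44089210e-16
 -1.26183368e+00 -2.04878133e+00]
False
push stop True [0.554 0.178 0.06 ] [ 0.84 -0.59  2.63]
False
push stop True [0.562 0.07  0.06 ] [ 1.44 -0.71  2.93]
17.8
```

View pics/top2.png

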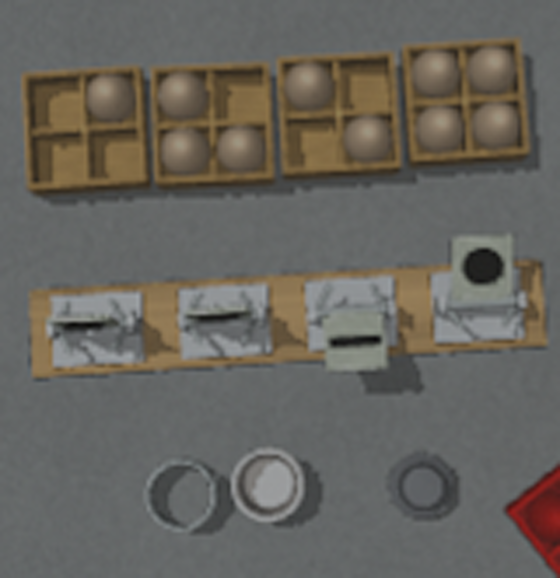

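View pics/side2.png

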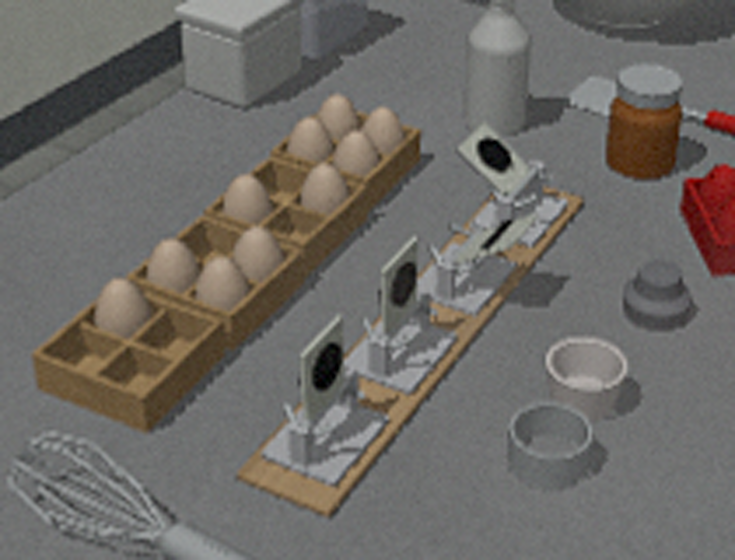

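Both pushes stopped early on the force limit, and tags 1 and 2 now stand near upright instead of lying down. I'll check whether they are still moving.

Run:
```python
from h import *
r.dwell(1.0)
im=r.get_image("side");g=im["frame"][180:270,190:280].astype(int)
r.dwell(1.0)
im2=r.get_image("side");print(np.abs(im2["frame"][180:270,190:280].astype(int)-g).mean(),(np.abs(im2["frame"][180:270,190:280].astype(int)-g).max(2)>40).sum())
cv2.imwrite("pics/side3.png",cv2.resize(im2["frame"][150:280,180:310],None,fx=4.5,fy=4.5,interpolation=cv2.INTER_CUBIC))
print(r.current_time_s(),r.current_contact_force())
```

```text
2.765061728395062 0
19.9 [ 0.14018959 -0.23464816 -0.89746183]
```

View pics/side3.png

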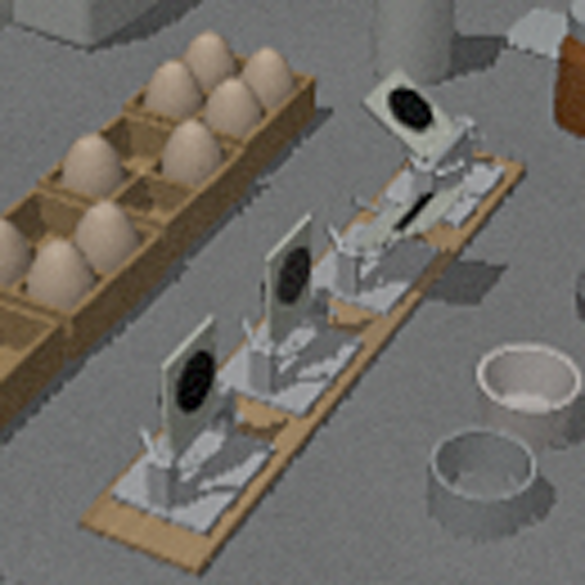

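Tags 1 and 2 are standing still just short of upright, with the disc side still facing the robot. I'll push again in small steps, logging the force at each step and going well past upright.

```bash
cat >> h.py <<'E'
C=np.array([.532,.0140]); by=np.array([-.0705,.9975]); bx=np.array([.9975,.0705])
def W(x,y,z): return np.r_[C+bx*x+by*y,z]
from scipy.spatial.transform import Rotation as Ro
X=np.r_[bx,0];Z=np.array([0,0,-1.])
RV=[Ro.from_matrix(np.c_[s*X,np.cross(Z,s*X),Z]).as_rotvec() for s in(1,-1)]
E
python3 - <<'E'
from h import *
rv=r.current_eef_rot()
y=.054
r.move_to(W(.055,y,.26),rv)
r.line_to(W(.055,y,.068),v=.12,max_force=15)
for x in np.arange(.045,-.021,-.01):
    s=r.line_to(W(x,y,.068),v=.06,max_force=12)
    print(round(x,3),s,(r.current_eef_pos()-W(x,y,.068)).round(4),r.current_contact_force().round(1))
    if s: break
im=r.get_image("side")
cv2.imwrite("pics/side4.png",cv2.resize(im["frame"][130:280,180:330],None,fx=3.5,fy=3.5,interpolation=cv2.INTER_CUBIC))
print(r.current_time_s())
E
```

```text
0.045 False [-0.0004 -0.      0.0004] [ 1.5 -0.3  1.7]
0.035 False [-0.0004 -0.      0.0001] [-0.3 -0.3 -0.2]
0.025 False [-0.0004 -0.0001  0.    ] [ 0.6  0.4 -0.4]
0.015 False [-0.0004 -0.0001  0.    ] [-0.2  0.8  0.2]
0.005 False [-0.0004 -0.0001  0.0001] [-0.3  0.8  0.5]
-0.005 False [-0.0004 -0.0001  0.0001] [ 0.1 -0.2 -0.2]
-0.015 False [-0.0004 -0.0001  0.0001] [ 0.2 -0.1 -0.8]
25.5167
```

View pics/side4.png

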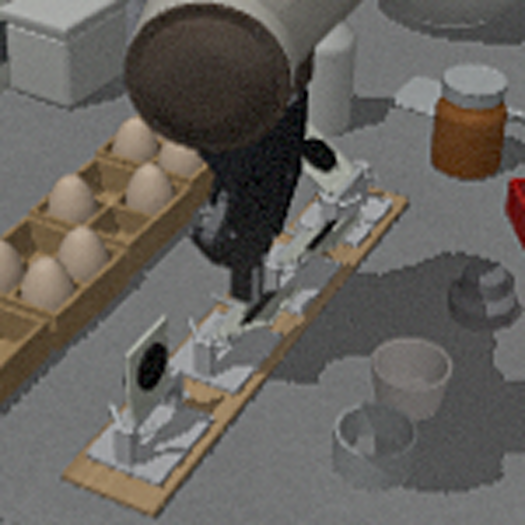

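Tag 2, under the finger, has fallen to its near stop with the bar up, and the push force stayed low. Next I'll do the same with tag 1 and then back away.

Run:
```python
from h import *
rv=r.current_eef_rot()
r.line_to(W(.02,.054,.068),v=.08); r.line_to(W(.03,.054,.2),v=.2)
y=.162
r.line_to(W(.055,y,.2),v=.15)
r.line_to(W(.055,y,.068),v=.12,max_force=15)
for x in (.035,.015,0,-.015):
    s=r.line_to(W(x,y,.068),v=.05,max_force=12)
    print(x,s,(r.current_eef_pos()-W(x,y,.068)).round(4),r.current_contact_force().round(1))
r.line_to(W(.02,y,.068),v=.08); r.line_to(W(.02,y,.26),v=.2)
r.move_to(W(-.1,-.35,.3),rv); r.dwell(.5)
T,S=r.get_image("top"),r.get_image("side")
a=cv2.resize(T["frame"][110:275,165:325],(400,412),interpolation=cv2.INTER_CUBIC)
b=cv2.resize(S["frame"][130:292,170:325],(394,412),interpolation=cv2.INTER_CUBIC)
cv2.imwrite("pics/fin.png",np.hstack([a,b]))
print(r.current_time_s())
```

```text
0.035 False [-0.0001  0.0001  0.0003] [0.2 0.4 0. ]
0.015 False [-0.      0.0001  0.0002] [0.  0.5 0.4]
0 False [-0.0002  0.      0.0002] [-0.7 -0.1 -0.1]
-0.015 False [-0.0002  0.0001  0.0001] [-0.6 -0.2 -0.7]
35.25
```

View pics/fin.png

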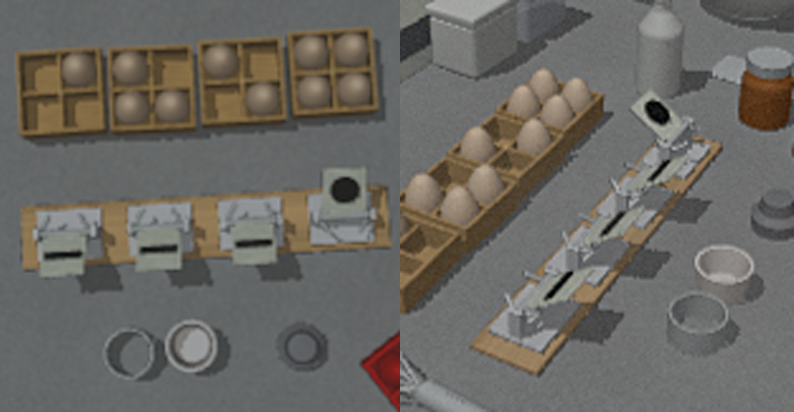

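The pictures show tags 1, 2 and 3 lying near with the bar up and tag 4, in front of the four-egg tray, with the disc up. Trays and bystanders look unmoved.

```bash
python3 -c "
from bench import r
r.job_done();print(r.current_time_s())"
```

```text
the job is handed in; nothing more can be done
the job is handed in; nothing more can be done
```

The job is handed in, at about 35 s on the robot clock (limit 64 s). The last pictures show every tag as the task asks, but no verdict is reported.

- **What I did:** I pushed the tags of the one-egg and three-egg trays over towards the robot. The two-egg tray's tag already showed the bar and the full tray's tag already showed the disc, so I left both alone.
- **What went wrong on the way:** Both first pushes stopped early on my 10 N force limit, at least partway through the swing. I don't know what caused that. The tags then stood still near upright, though the task text says they swing freely. A second push in small steps put both over, with the force reading at most about 2 N after each step.
- **Last checks:** The final top and side pictures show three bars and one disc in the right places. The trays, ramekin, cutter and timer look unmoved. I judged that by eye, and did not check the whisk, soap, jar and spatula separately at the end. I did not measure the tag angles either.

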